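# Shuttle the tube rack past the code reader and park it at the mark

## Task

Using only the sprung black tow handle, send the tube carriage along its rail so that it passes the code reader moving forward at 0.15 m/s or more (about 0.2 m/s is right), then brake it and bring it to rest with its index finger at the upright mark, without hitting the end stop. Do not touch the tray or the rack, and leave the other things on the bench alone. Hold it still at the mark for a good three seconds, then let go gently and move clear so that the carriage stays there at rest.

Things in the scene. Friction and masses are not known exactly. Their poses are not given: they have to be found in the camera images.
- rail: Straight low-friction transfer rail fixed to the bench: aluminium base 180 mm wide, 740 mm long, 16 mm high, two steel guides. Origin: centre of its underside, on the bench. Its +y axis is the direction of travel, its x axis points across, away from the robot; its yaw varies by 0.12 rad. End stops with rubber buffers, 80 mm high, stand across both ends.
- carriage (a joint): Position of the carriage along the rail, m, growing along the rail's +y axis: the middle of the carriage lies at rail y = value - 0.16. It starts at rest between 0 and 0.06; at the mark it reads 0.290, at the far end stop 0.330, at the near one -0.020. It coasts with hardly any friction: 0.003 N dry, 0.06 N s/m viscous.
- tray (a point): Middle of the top of the carriage, a white tray 150 mm across and 260 mm long along the rail, 62 mm above the bench, with a clear rack of twelve capped tubes fixed on its far half (70 mm wide, tops 150 mm above the bench). Nominal mass of the carriage 1.9 kg; the true mass is hidden, 20 % lower to 30 % higher.
- tow (a joint): Position of the tow handle relative to the carriage, m, positive along the rail's +y axis, 0 when its spring is relaxed (as at the start), travel 0.10 either way. The handle (0.05 kg) slides along the near side of the tray and is linked to it only by a soft spring, 6.4 N/m either way; with the handle held still the carriage swings with a period of about 3.4 s and hardly any damping.
- handle (a point): Grip point: middle of the tow handle's black square head, 30 x 30 mm and 50 mm tall, sides along the rail's axes, on a steel stem 16 mm thick and 45 mm tall. The point is 151 mm above the bench, at rail x = -0.045. The rack's near side is 42 mm across from it, the tray 89 mm below it.
- index (a point): Tip of the carriage's steel index finger, at the middle of its far long side, 59 mm above the bench (rail x = 0.094). It shows where the carriage is.
- mark (a point): Top of the mark, a thin upright dark steel blade 6 mm thick beside the far edge of the rail, 88 mm above the bench, at rail x = 0.105, y = 0.130. The carriage is at the mark when the index finger has the same rail y.
- reader: Tube code reader: grey plastic head 60 x 50 x 60 mm on a short stem and a foot, 125 mm tall, fixed beside the far side of the rail; its small window faces the rail. Origin: centre of its foot on the bench, at rail x = 0.155, rail y between 0.01 and 0.04. It reads as the index finger passes in front of it (same rail y, within 15 mm).
- stop_face (a point): Face of the rubber buffer on the far end stop (rail y = 0.300), 52 mm above the bench; the carriage's front end meets it 40 mm beyond the mark.
- beaker: Bystander, loose: an open glass beaker, 72 mm across, 85 mm tall, origin under its middle.
- reagent: Bystander, loose: an amber glass bottle with a white cap, 64 mm across, 130 mm tall, origin under its middle.
- jar: Bystander, loose: a white plastic jar, 60 mm across, 70 mm tall, origin under its middle.
- tip_box: Bystander, loose: a grey plastic box, 90 x 120 x 50 mm, origin under its middle.
- dish: Bystander, loose: a shallow white ceramic dish, 90 mm across, 18 mm tall, origin under its middle.
- spatula: Bystander, loose: a small steel spatula lying on the bench, 150 mm long, origin under its middle.
Not all that is in view belongs to the job. Leave any blue, green or pink look-alike of the reader alone.

How it is judged:
On the way, in this order (a step that is already met when the one before it is completed fails the run):
1. the index finger passes the reader (within 15 mm along the rail) with the carriage moving forward at 0.15 m/s or more (horizontal distance between index and reader below 0.0628 m and velocity of joint carriage above 0.15 m/s).
2. the carriage is at the mark within 15 mm and slower than 0.02 m/s, for 2 s (y of index in the frame of mark between -0.015 and 0.015 m and velocity of joint carriage between -0.02 and 0.02 m/s), for 2 s.
At the end, for the whole second after the job is handed in: The index finger is within 20 mm of the mark along the rail, the carriage moves slower than 0.02 m/s, and nothing touches the handle (y of index in the frame of mark between -0.02 and 0.02 m and velocity of joint carriage between -0.02 and 0.02 m/s).
It fails at once if the carriage strikes the far end stop (value of joint carriage above 0.328 m).
It fails at once if the robot touches the tray or the rack (contact force between any of carriage_c0, carriage_c1 and the arm above 1 N or contact force between any of carriage_c0, carriage_c1 and the fingers above 1 N).
It fails at once if a bystander is pushed from its place or the reader is struck (distance of any of beaker, reagent, jar, tip_box, dish, spatula from where it was at the start of the episode above 0.03 m or contact force between reader and the arm above 5 N or contact force between reader and the fingers above 5 N).
It also fails if it takes over 40 s, if anything falls off the work surface, if the arm or the gripper's body presses on something with over 40 N, if the wrist force passes 120 N, or if a joint passes its speed limit or range.

## Robot

A 6-joint arm with a two-finger parallel gripper is mounted at the origin on the work surface. World frame = base frame: x ahead of the robot, y to its left, z up, the work surface at z = 0. Lengths are in m, angles in rad, forces in N, time in s.
With the tool pointing down it reaches from about 0.25 to 0.775 m from the base axis. Payload 4 kg.
Tool frame: the origin (TCP) lies between the finger pads; the fingertips stand 11 mm ahead of it and the grasp point (between the pads) lies 8 mm behind it (robot.tip_extent is the z of the fingertips in the tool frame, in m); z points along the fingers, y is the line along which they close (so a half turn about z gives the same grasp; the last joint's range is limited). The gripper opens to 94 mm and grips with 3 to 60 N. Pads are 16 mm wide; open, the fingers measure 119 mm over their backs; the gripper's body (75 mm by 177 mm) begins 78 mm behind the grasp point.
Start: joints at [-1.257, 0.087, 1.371, -0, 1.684, -0.103], TCP at [0.223, -0.503, 0.217] pointing down, gripper open.
Joint ranges: [-3.1, 3.1], [-0.76, 2.03], [0.27, 2.55], [-1.08, 4.22], [0.17, 2.65], [-2.57, 2.57]. Speed limits (rad/s): [2.79, 2.79, 3.14, 3.14, 3.14, 3.14].

## Interface

Orientations are given as [roll, pitch, yaw] about the fixed x, y, z axes, in that order (R = Rz(yaw) Ry(pitch) Rx(roll)).
In Python, from bench import robot, imaging gives the robot as it stands.
- The arm moves only by the shell command python3 -m pendant 'ROWS'. ROWS is JSON, a list of rows, each a list of 7 numbers: the shift along the world's x, y, z in cm, then the turn, a rotation vector about the world's x, y, z in degrees, then the opening, from 0 (shut) to 1 (fully open). In form: [[dx, dy, dz, ax, ay, az, jaw], ...]. A call has 1 to 8 rows; each row shifts and turns the commanded pose from where the row before left it; what a row does not reach is not made up. A row lasts 1/10 s, in which the tool goes at most 50 mm and 8.59 degrees, less where a joint would pass 70% of its speed; a pose out of reach is approached as far as the arm can. A call is refused whole if a number of a shift passes 5 or a number of a turn 8.59, either way. A call with a gripper value outside its range is refused whole. The fingers move at their own pace and stop on an object; the grip force is fixed at half the most. Time passes only in rows, so rows that do not move let the fingers close. It gives the time, the measured TCP pose, the force, the opening and the grip force at its end, in the units of the state.
- robot.get_obs(): the state, without advancing time (a new reading comes with each control period).
- imaging.snapshot(name): name is "scene" or "top"; returns the picture (400x640x3 uint8, red, green, blue); there is no depth.
- imaging.camera_params(name): a dict with "camera_matrix" (3x3 intrinsics, pixels), "k1" (the pictures are not rectified: a ray, as slopes to the right and down, at radius r is drawn at 1 + k1 r^2 times it, then the intrinsics apply), "R" (3x3) and "t" (3): a world point X has camera coordinates R X + t. Camera axes: x right, y down, z forward; pixel columns grow to the right and rows downward; lengths in m; the calibration is good to about 2 mm. A picture is of the moment at which its call begins. camera_params takes no time and is no camera call.
- robot.close_job(): hands the job in; it is judged then, once.
The state is a dict: "time": time; "joint_positions": joint angles; "qvel": joint speeds; "joint_torque": joint torques, N m; "tool_pos": TCP position; "ee_rot": TCP orientation; "wrist_force": force on the tool from outside, world axes, zero at the start; "wrist_torque": the same for the moment, N m; "width": finger opening in m; "finger_force": force on a finger pad.
Only numpy, scipy, OpenCV 4.12 (cv2) and the standard library are available. Lean on these libraries where they do the work, as an engineer would, in place of code of your own. Each camera call takes 0.05 s, during which the arm holds its last target. There are 200 camera calls.

## Working session

There is one attempt and no reset: what is moved stays moved. The work goes in short steps, Python scripts to look and compute and a shell command to move; the robot and the scene stay as the last step left them, time stands still between calls to the robot, and variables do not carry over. Pictures are saved under pics/ and viewed, at most 10 in all, crops included, and the job is handed in when it is done.

```bash
mkdir -p pics; ls; python3 - <<'E'
from bench import robot, imaging
import cv2
print(robot.get_obs())
for n in("scene","top"):
    im=imaging.snapshot(n); cv2.imwrite(f"pics/{n}0.png",im[:,:,::-1]); print(imaging.camera_params(n))
E
```

```text
pics
{'time': 0.0, 'joint_positions': array([-1.25709488e+00,  8.79405505e-02,  1.37224404e+00, -3.12699073e-05,
        1.68359588e+00, -1.03118335e-01]), 'qvel': array([ 0.00032021, -0.00026125,  0.00016455,  0.00189499, -0.0004351 ,
        0.00104206]), 'joint_torque': array([-1.04257986e-03, -3.40181994e+01, -3.02428615e+01,  7.17528211e-02,
        3.27805371e-02, -1.74672628e-04]), 'tool_pos': array([ 0.2224839 , -0.50241749,  0.21531724]), 'ee_rot': array([-3.13941326e+00, -1.94290209e-04,  4.16816080e-01]), 'wrist_force': array([-0.40351021,  0.15880864,  0.30963077]), 'wrist_torque': array([ 0.02051313, -0.0393292 ,  0.03340379]), 'finger_force': 0.0, 'width': 0.09425354692740946}
{'camera_matrix': array([[378.70793677,   0.        , 323.72101607],
       [  0.        , 378.70793677, 198.93011994],
       [  0.        ,   0.        ,   1.        ]]), 'k1': 0.031508175104160416, 'R': array([[-0.65446922,  0.756086  , -0.00200062],
       [ 0.60048955,  0.51817321, -0.60902284],
       [-0.45943697, -0.39978806, -0.79315016]]), 't': array([ 0.30328604, -0.25642795,  1.60924114])}
{'camera_matrix': array([[439.68218746,   0.        , 319.73816266],
       [  0.        , 439.68218746, 195.30173363],
       [  0.        ,   0.        ,   1.        ]]), 'k1': -0.08601793230160479, 'R': array([[-0.02644277, -0.99952658, -0.01572874],
       [-0.98764797,  0.02855293, -0.15406564],
       [ 0.15444181,  0.01146054, -0.98793541]]), 't': array([0.05557828, 0.54371019, 1.43638441])}
```

View pics/scene0.png

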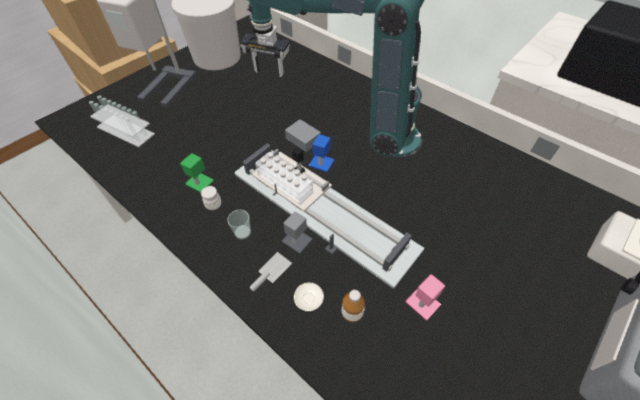

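View pics/top0.png

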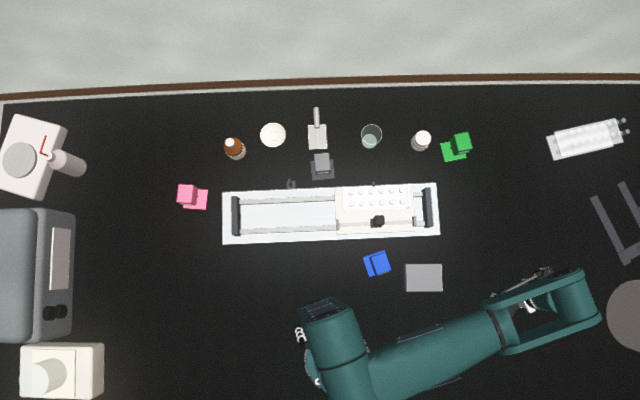

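Top view: handle candidates are the black head (377,220); others that are dark include end-stop bars (235,215) and (428,207) and the mark blade (291,183). Reader: grey (322,165) is the one; blue (377,263), green (457,147) and pink (192,197) are look-alikes. Measuring now, with one crop to check.

```bash
cat > h.py <<'E'
import numpy as np, cv2
from bench import robot, imaging
P={n:imaging.camera_params(n) for n in("scene","top")}
def ray(n,uv):
    p=P[n];K=p["camera_matrix"]
    d=(np.array(uv,float)-K[:2,2])/K[0,0]; s=d.copy()
    for _ in range(20): s=d/(1+p["k1"]*(s@s))
    return -p["R"].T@p["t"], p["R"].T@np.r_[s,1]
def onz(n,uv,z):
    c,d=ray(n,uv); return c+d*(z-c[2])/d[2]
def proj(n,X):
    p=P[n];K=p["camera_matrix"];c=p["R"]@X+p["t"];s=c[:2]/c[2];s=s*(1+p["k1"]*(s@s));return K[0,0]*s+K[:2,2]
def blobs(im,m,amin=15):
    k,l,s,c=cv2.connectedComponentsWithStats(m.astype(np.uint8))
    return [(c[i].round(1),s[i]) for i in range(1,k) if s[i][4]>=amin]
E
python3 - <<'E'
from h import *
im=cv2.imread("pics/top0.png"); g=im.max(2).astype(int)
roi=np.zeros(g.shape,bool);roi[175:250,215:445]=1
m=((g>110)&roi).astype(np.uint8)
m=cv2.morphologyEx(m,cv2.MORPH_CLOSE,np.ones((9,9)))
cs=max(cv2.findContours(m,0,2)[0],key=cv2.contourArea)
r=cv2.minAreaRect(cs);b=cv2.boxPoints(r);print(b.round(1))
q=cv2.approxPolyDP(cs,6,True)[:,0];print(q)
for c in q: print(onz("top",c,0.016).round(4))
s=cv2.imread("pics/scene0.png");
for u,v in [(291,183),(322,165)]:pass
a=cv2.resize(im[150:255,215:445],None,fx=3.4,fy=3.4,interpolation=2)
bb=cv2.resize(s[130:285,225:430],None,fx=3.0,fy=3.0)[:240*2]
cv2.imwrite("pics/c1.png",a); cv2.imwrite("pics/c2.png",cv2.resize(s[130:285,225:430],None,fx=3.8,fy=3.8,interpolation=2))
for n,i,box in(("top",im,(200,240,355,400)),("scene",s,(140,175,285,315))):
    mm=np.zeros(g.shape,bool);y0,y1,x0,x1=box;mm[y0:y1,x0:x1]=1
    for c,st in blobs(i,(i.max(2)<60)&mm):print(n,c,st)
E
```

```text
[[219.3 179. ]
 [437.4 169.8]
 [440.2 235.2]
 [222.  244.4]]
[[222 192]
 [222 244]
 [440 234]
 [434 182]
 [322 187]
 [321 178]
 [333 175]
 [314 175]
 [313 188]
 [293 182]
 [287 189]]
[0.5705 0.3782 0.016 ]
[0.3914 0.3771 0.016 ]
[ 0.4048 -0.363   0.016 ]
[ 0.5842 -0.3542  0.016 ]
[0.5778 0.0323 0.016 ]
[0.6094 0.0349 0.016 ]
[ 0.6187 -0.0068  0.016 ]
[0.6207 0.0587 0.016 ]
[0.5752 0.0633 0.016 ]
[0.5982 0.1317 0.016 ]
[0.5744 0.1528 0.016 ]
scene [298.3 153.9] [285 140  30  32 399]
```

View pics/c1.png

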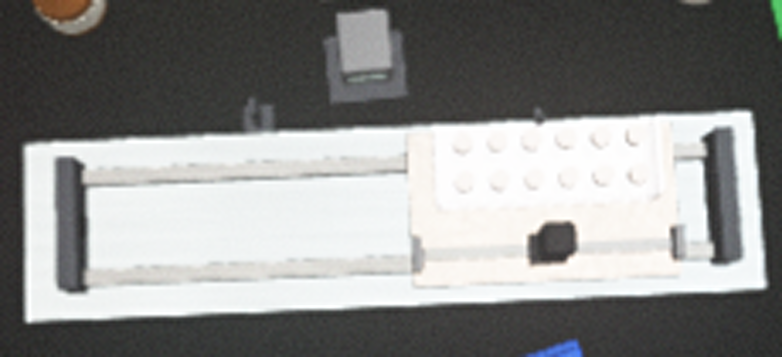

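View pics/c2.png

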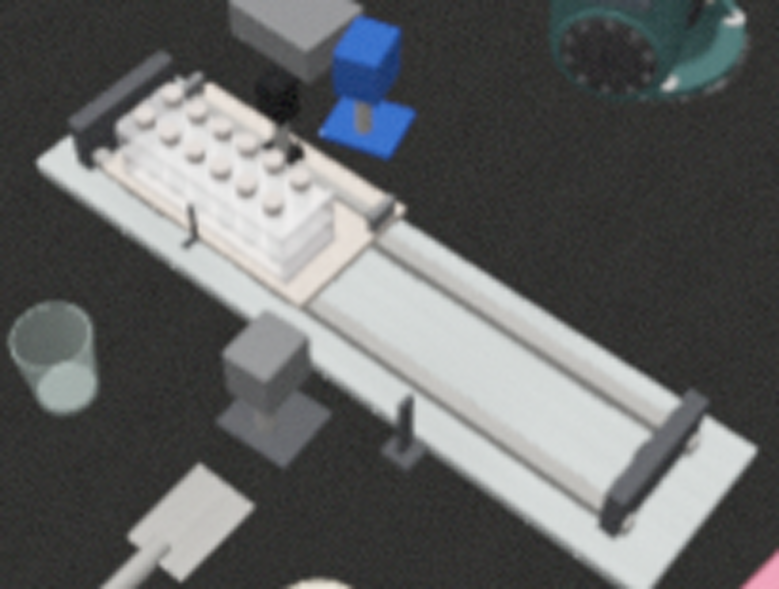

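The crops show the black square head on its stem at top pixel (378,220), the near-side tow handle. The index finger is at (373,184), the mark at (290,180) and the grey reader at (322,165). Blue stands on the near side, clear of the rail. Next I'll refine these into positions.

```bash
cat >> h.py <<'E'
yaw=0.018; O=np.array([0.4877,0.0087]); ex=np.array([np.cos(yaw),np.sin(yaw)]); ey=np.array([-np.sin(yaw),np.cos(yaw)])
def W(x,y,z): return np.r_[O+x*ex+y*ey,z]
def L(X): d=X[:2]-O; return np.array([d@ex,d@ey])
YS=np.arange(-0.15,0.31,0.001)
def prof(im,xs=np.arange(0.01,0.06,0.005)):
    uv=np.array([[proj("top",W(x,y,0.062)) for y in YS] for x in xs],np.float32)
    return cv2.remap(im.astype(np.float32),uv[...,0],uv[...,1],cv2.INTER_LINEAR).mean(0)
E
python3 - <<'E'
from h import *
im=cv2.imread("pics/top0.png"); s=cv2.imread("pics/scene0.png")
d=im.max(2)
m=np.zeros(d.shape,bool);m[205:238,360:395]=1
for c,st in blobs(im,(d<90)&m):
    print("handle top px",c,st,[ (onz("top",c,z)[:2].round(4),L(onz("top",c,z)).round(4)) for z in(.151,.176)])
m=np.zeros(d.shape,bool);m[146:168,290:306]=1
for c,st in blobs(s,(s.max(2)<60)&m): print("scene",c,st)
# two-ray handle
def tri(a,b):
    c1,d1=ray("top",a);c2,d2=ray("scene",b)
    t=np.linalg.lstsq(np.c_[d1,-d2],c2-c1,rcond=None)[0];p,q=c1+t[0]*d1,c2+t[1]*d2
    return ((p+q)/2).round(4),np.linalg.norm(p-q).round(4)
sc=lambda u,v:(225+u/3.8,130+v/3.8); tc=lambda u,v:(215+u/3.4,150+v/3.4)
print("handle",tri(tc(556,239),sc(278,94)))
X,e=tri(tc(539,110),sc(190,208));print("index",X,e,L(X))
X,e=tri(tc(249,101),sc(406,399));print("mark",X,e,L(X))
Xf=onz("top",tc(366,70),0.0);print("foot",Xf,L(Xf))
Xf=onz("scene",sc(273,418),0.0);print("foot scene",Xf,L(Xf))
for z,u in((.08,(72,224)),(.08,(721,195))):print("stops",L(onz("top",tc(*u),z)))
p=prof(im); q=p[:,2]-p[:,0]
print(q[::5].round(0).astype(int)); print(p[::5,0].round(0).astype(int))
E
```

```text
handle top px [377.4 221.2] [371 216  13  11 119] [(array([ 0.4421, -0.1364]), array([-0.0482, -0.1443])), (array([ 0.4398, -0.1335]), array([-0.0505, -0.1413]))]
scene [297.8 154.4] [290 146  16  20 219]
handle (array([ 0.4435, -0.1383,  0.1551]), np.float64(0.0031))
index [ 0.5705 -0.1331  0.1095] 0.0041 [ 0.08023432 -0.14326735]
mark [0.5906 0.1427 0.0944] 0.0029 [0.1052952  0.13212619]
foot [0.63873755 0.0285412  0.        ] [0.15137021 0.01711946]
foot scene [0.6378659  0.02859663 0.        ] [0.15049969 0.01719057]
stops [-0.00326078  0.30683009]
stops [-0.00422016 -0.31816467]
[ 1  2  3  3  1  0  0  1  3  3  3  1  1  1  2  3  4  2  1  1  1  2  9  9
 10  9 10  1  0  0 -1 -1 -1 -1  0  0 -1 -1  0 -1 -1 -1 -1 -1 -1 -1 -1 -1
 -1 -1 -1  0  0  0  0  0 -1  0 -1  0  0 -1  0  0  0  0  0  0  0  0  0  0
  1  0  0  0  0  0  0  0  1  1  0  1  1  1  1  1  0  0  2 -2]
[253 249 245 243 249 253 254 252 248 245 245 252 253 253 250 246 243 246
 252 253 253 248 238 241 240 241 237 221 230 232 233 231 232 232 232 231
 231 230 228 228 231 230 228 229 230 229 229 229 230 231 229 229 228 227
 227 229 230 227 227 229 229 228 229 228 229 228 228 227 225 226 228 229
 226 228 229 229 228 228 228 229 227 227 226 224 225 226 226 225 227 207
 107  65]
```

Heights and sizes fit: mark z 0.094 and rail y 0.132, rail 740 mm long, reader at rail x 0.151 and y 0.017. The carriage reads about 0.014–0.017. Moving above the handle at (0.444, -0.137).

```bash
python3 -m pendant '[[2.2,3.65,0,0,0,-2.85,1],[2.2,3.65,0,0,0,-2.85,1],[2.2,3.65,0,0,0,-2.85,1],[2.2,3.65,0,0,0,-2.85,1],[2.2,3.65,0,0,0,-2.85,1],[2.2,3.65,0,0,0,-2.85,1],[2.2,3.65,0,0,0,-2.85,1],[2.2,3.65,0,0,0,-2.85,1]]'; python3 -m pendant '[[2.2,3.65,0,0,0,0,1],[2.3,3.75,0,0,0,0,1],[0,0,0,0,0,0,1],[0,0,0,0,0,0,1]]'
python3 - <<'E'
from h import *
o=robot.get_obs();print(o["tool_pos"],o["ee_rot"],o["time"])
im=imaging.snapshot("top");s=imaging.snapshot("scene")
cv2.imwrite("pics/t1.png",np.hstack([cv2.resize(im[120:300,290:440,::-1],None,fx=2.6,fy=2.6),cv2.resize(s[60:240,225:375,::-1],None,fx=2.6,fy=2.6)]))
p=prof(im[:,:,::-1]);q=p[:,2]-p[:,0];print(q[80:160:4].round(0))
E
```

```text
time: 0.9
tool_pos: [0.399, -0.2092, 0.2161]
ee_rot: [-3.141, 0.0, 0.017]
wrist_force: [0.9, -0.4, -0.1]
width: 0.0939
finger_force: 0.0
time: 1.3
tool_pos: [0.4436, -0.1362, 0.216]
ee_rot: [3.141, 0.001, 0.021]
wrist_force: [0.7, 0.3, 0.7]
width: 0.0938
finger_force: 0.0
[ 0.44357192 -0.13622695  0.21595666] [3.14140442e+00 1.43022228e-03 2.13633981e-02] 1.3
[ 4.  3.  1.  0.  1.  0.  1.  7.  9.  9.  9.  9. 10.  8. -0. -1. -1. -0.
 -1. -1.]
```

View pics/t1.png

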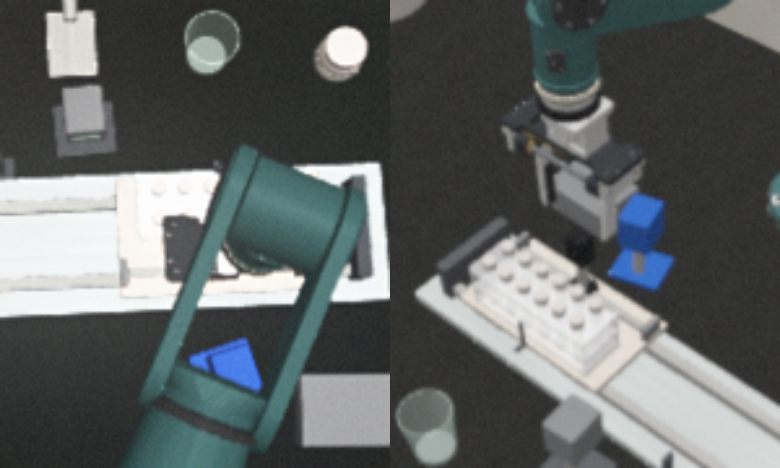

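The gripper stands over the handle, with the jaw line along the rail and the tray front edge still visible at crop (120,230). The reader and bystanders are untouched. Descending and closing.

```bash
python3 -m pendant '[[0,0,-2.3,0,0,0,1],[0,0,-2.3,0,0,0,1],[0,0,-2.2,0,0,0,1],[0,0,0,0,0,0,1],[0,0,0,0,0,0,0.3],[0,0,0,0,0,0,0.3],[0,0,0,0,0,0,0],[0,0,0,0,0,0,0]]'; python3 -m pendant '[[0,0,0,0,0,0,0],[0,0,0,0,0,0,0]]'
cat >> h.py <<'E'
def edge(im):
    p=prof(im[:,:,::-1]);q=p[:,2]-p[:,0]
    q=cv2.GaussianBlur(q.reshape(1,-1),(0,0),1.5)[0]
    i=np.where((q[:-1]>=4.5)&(q[1:]<4.5))[0][-1]
    return YS[i]+(q[i]-4.5)/(q[i]-q[i+1])*0.001
def car():
    # carriage value and handle value (same coordinate; relaxed at start)
    o=robot.get_obs();t=o["time"];h=L(o["tool_pos"]);c=edge(imaging.snapshot("top"))-0.13+0.16
    print("t %.3f carriage %.4f handle %.4f rel %.4f x %.4f z %.4f yaw %.3f w %.4f F %s"%(t,c,h[1]+0.16,h[1]+0.16-c,h[0],o["tool_pos"][2],o["ee_rot"][2],o["width"],o["wrist_force"].round(2)));return t,c,h[1]+.16
E
python3 - <<'E'
from h import *
import glob
print(edge(cv2.imread("pics/top0.png")[:,:,::-1])+.03)
car();car();car()
s=imaging.snapshot("scene");cv2.imwrite("pics/t2.png",cv2.resize(s[90:240,225:375,::-1],None,fx=4,fy=4))
E
```

```text
time: 2.2
tool_pos: [0.4442, -0.1373, 0.1497]
ee_rot: [3.141, -0.002, 0.019]
wrist_force: [0.7, -0.4, -0.4]
width: 0.0654
finger_force: 0.0
time: 2.4
tool_pos: [0.4438, -0.1369, 0.1488]
ee_rot: [3.141, -0.001, 0.019]
wrist_force: [0.6, -0.2, -0.1]
width: 0.0491
finger_force: 0.0
0.013583197863306973
t 2.400 carriage 0.0135 handle 0.0152 rel 0.0017 x -0.0465 z 0.1488 yaw 0.019 w 0.0491 F [ 0.57 -0.16 -0.08]
t 2.450 carriage 0.0134 handle 0.0152 rel 0.0019 x -0.0465 z 0.1487 yaw 0.019 w 0.0454 F [0.09 0.6  0.86]
t 2.500 carriage 0.0135 handle 0.0152 rel 0.0017 x -0.0466 z 0.1486 yaw 0.019 w 0.0412 F [-0.04 -0.44 -0.23]
```

View pics/t2.png

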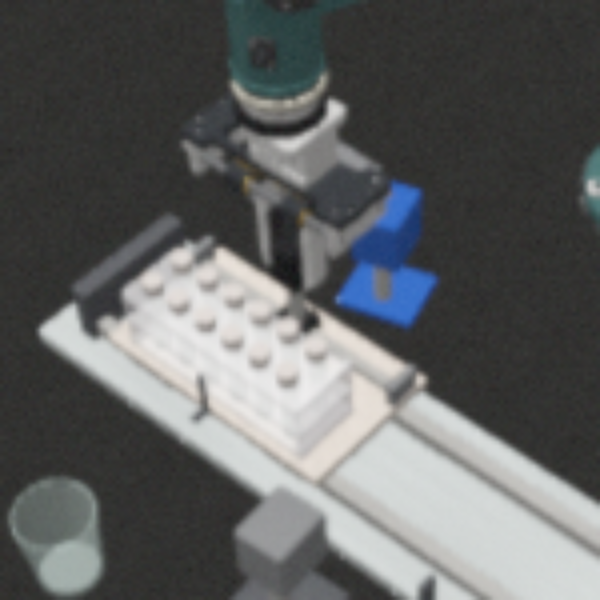

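The black head (290,260) sits between the fingers and is centred. Finishing the close.

```bash
python3 -m pendant '[[0,0,0,0,0,0,0],[0,0,0,0,0,0,0],[0,0,0,0,0,0,0],[0,0,0,0,0,0,0]]'; python3 - <<'E'
from h import *
car()
E
```

```text
time: 3.0
tool_pos: [0.4436, -0.1369, 0.1485]
ee_rot: [3.142, 0.0, 0.019]
wrist_force: [0.4, -0.4, 0.7]
width: 0.03
finger_force: 30.0
t 3.000 carriage 0.0137 handle 0.0152 rel 0.0015 x -0.0467 z 0.1485 yaw 0.019 w 0.0300 F [ 0.4  -0.42  0.66]
```

```bash
cat > sim.py <<'E'
import numpy as np
def sim(x,v,h,rows,M=1.9,k=6.4,dt=.1,lag=0.0,r0=0.0015):
    """rows: handle shifts (m) per 0.1 s; 'p' = 0.05 s pause. returns list of (t,x,v,h)"""
    out=[];t=0
    for r in rows:
        T=.05 if r=='p' else dt; d=0 if r=='p' else r; n=50
        for i in range(n):
            h+=d/n; a=(k*(h-r0-x)-.06*v-.003*np.sign(v))/M; v+=a*T/n; x+=v*T/n
        t+=T; out.append((t,x,v,h))
    return out
E
python3 - <<'E'
from sim import *
up=[.02,.02,.02,.01,.01,.01,.015,.015,'p']
for M in(1.52,1.9,2.47):
    o=sim(.0137,0,.0152,up,M)
    print(M,[tuple(np.round(q,3)) for q in o[-2:]], [round(q[3]-q[1],3) for q in o])
E
```

```text
1.52 [(np.float64(0.8), np.float64(0.068), np.float64(0.168), np.float64(0.135)), (np.float64(0.85), np.float64(0.077), np.float64(0.18), np.float64(0.135))] [np.float64(0.021), np.float64(0.04), np.float64(0.058), np.float64(0.063), np.float64(0.066), np.float64(0.065), np.float64(0.068), np.float64(0.067), np.float64(0.059)]
1.9 [(np.float64(0.8), np.float64(0.058), np.float64(0.142), np.float64(0.135)), (np.float64(0.85), np.float64(0.066), np.float64(0.154), np.float64(0.135))] [np.float64(0.021), np.float64(0.041), np.float64(0.059), np.float64(0.065), np.float64(0.069), np.float64(0.07), np.float64(0.075), np.float64(0.077), np.float64(0.069)]
2.47 [(np.float64(0.8), np.float64(0.049), np.float64(0.115), np.float64(0.135)), (np.float64(0.85), np.float64(0.055), np.float64(0.125), np.float64(0.135))] [np.float64(0.021), np.float64(0.041), np.float64(0.059), np.float64(0.066), np.float64(0.071), np.float64(0.075), np.float64(0.082), np.float64(0.086), np.float64(0.08)]
```

```bash
python3 -m pendant '[[-0.04,2,0,0,0,0,0],[-0.04,2,0,0,0,0,0],[-0.04,2,0,0,0,0,0],[-0.02,1,0,0,0,0,0],[-0.02,1,0,0,0,0,0],[-0.02,1,0,0,0,0,0],[-0.03,1.5,0,0,0,0,0],[-0.03,1.5,0,0,0,0,0]]'; python3 - <<'E'
from h import *
from sim import *
t,x,h=car()
up=[.02,.02,.02,.01,.01,.01,.015,.015]
for M in np.arange(1.5,2.6,.1):
    o=sim(.0137,0,.0152,up,M)[-1];print(round(M,1),np.round(o,4))
print(L(robot.get_obs()["tool_pos"])[1]+.16)
E
```

```text
time: 3.85
tool_pos: [0.4417, -0.0166, 0.1485]
ee_rot: [3.141, -0.001, 0.018]
wrist_force: [2.7, -1.1, -2.4]
width: 0.0297
finger_force: 30.0Traceback (most recent call last):
  File "<stdin>", line 3, in <module>
  File "h.py", line 30, in car
    o=robot.get_obs();t=o["time"];h=L(o["tool_pos"]);c=edge(imaging.snapshot("top"))-0.13+0.16
                                                       ~~~~^^^^^^^^^^^^^^^^^^^^^^^^^
  File "h.py", line 26, in edge
    i=np.where((q[:-1]>=4.5)&(q[1:]<4.5))[0][-1]
      ~~~~~~~~~~~~~~~~~~~~~~~~~~~~~~~~~~~~~~^^^^
IndexError: index -1 is out of bounds for axis 0 with size 0
```

```bash
python3 - <<'E'
from h import *
s=imaging.snapshot("scene");o=robot.get_obs();np.save("s1.npy",s);print(o["time"],L(o["tool_pos"])+.16)
def profs(im,xs):
    uv=np.array([[proj("scene",W(x,y,0.062)) for y in YS] for x in xs],np.float32)
    return cv2.remap(im.astype(np.float32),uv[...,0],uv[...,1],cv2.INTER_LINEAR).mean(0)
s0=cv2.imread("pics/scene0.png")[:,:,::-1]
for im in(s0,s):
  for xs in ([0.06,.065,.07],[0.0,.005,.01]):
    p=profs(im,xs);print(xs[0],(p[:,0]-p[:,2])[80:300:4].round(0).astype(int))
cv2.imwrite("pics/s1.png",cv2.resize(s[120:280,225:425,::-1],None,fx=3.5,fy=3.5))
E
```

```text
3.95 [0.11352895 0.13603886]
0.06 [13 12 12 12 12 11 12 14 15 15 14 14 15 13  9  6  4  4  4  4  5  5  4  4
  4  4  4  4  4  4  4  4  4  5  4  4  4  4  5  5  4  5  5  5  5  4  4  4
  5  5  5  4  4  5  4]
0.0 [ 1  1  1  2  3  3  6 12 15 15 15 15 15 14  7 -1 -3 -4 -3 -3 -3 -3 -3 -3
 -3 -4 -4 -3 -4 -3 -3 -3 -3 -4 -4 -3 -3 -3 -3 -3 -3 -3 -3 -4 -3 -3 -3 -3
 -3 -3 -3 -3 -3 -3 -3]
0.06 [12 12 12 12 11 11 12 12 12 12 12 12 12 12 12 11 11 11 11 13 14 14 15 14
 15 14 11  6  5  4  4  4  5  5  5  4  4  5  5  4  5  4  4  5  5  4  4  5
  5  5  5  5  5  4  5]
0.0 [ 7  8  8  7  4  2  1  1  1  1  0  0  0  1  2  2  2  2  4 11 15 15 15 15
 15 15  8  0 -3 -4 -3 -3 -3 -3 -4 -3 -3 -3 -3 -4 -4 -3 -3 -3 -4 -3 -3 -3
 -3 -3 -3 -3 -3 -3 -3]
```

View pics/s1.png

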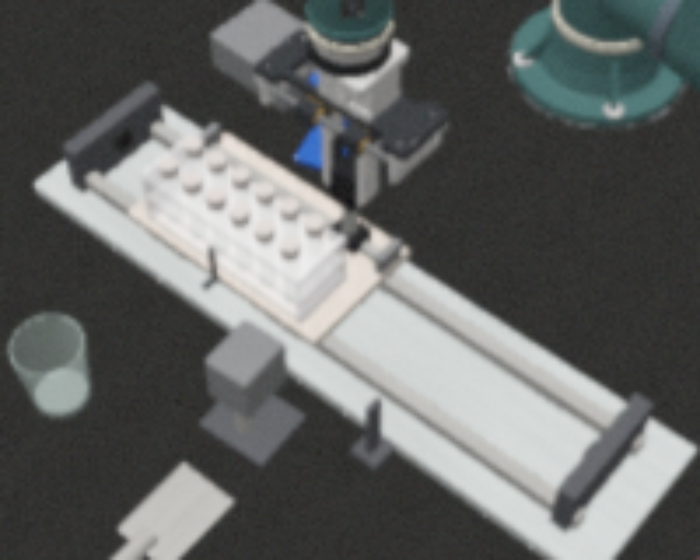

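```bash
cat >> h.py <<'E'
def sedge(im):
    uv=np.array([[proj("scene",W(x,y,0.062)) for y in YS] for x in (0,.005,.01)],np.float32)
    p=cv2.remap(im.astype(np.float32),uv[...,0],uv[...,1],cv2.INTER_LINEAR).mean(0)
    q=cv2.GaussianBlur((p[:,0]-p[:,2]).reshape(1,-1),(0,0),1.5)[0]
    i=np.where((q[:-1]>=6)&(q[1:]<6))[0][-1]
    return YS[i]+(q[i]-6)/(q[i]-q[i+1])*0.001
S0=sedge(cv2.imread("pics/scene0.png")[:,:,::-1])
def scar():
    o=robot.get_obs();im=imaging.snapshot("scene");c=sedge(im)-S0+.0136;h=L(o["tool_pos"])[1]+.16
    print("t %.3f carriage %.4f handle %.4f rel %.4f w %.4f"%(o["time"],c,h,h-c,o["width"]));return o["time"],c,h,im
E
cat >> sim.py <<'E'
from scipy.optimize import least_squares
def plan(x,v,h,n,M,xr=.177,vr=.2,xf=.29):
    def f(r):
        o=np.array(sim(x,v,h,list(r),M)); rel=o[:,3]-o[:,1]
        e=[(o[-1,1]-xf)*300,o[-1,2]*300,(o[-1,3]-xf-.0015)*300]
        if x<xr: e.append((np.interp(xr-.005,o[:,1],o[:,2])-vr)*200)
        return np.r_[e,np.diff(rel)*15,rel*3,np.maximum(np.abs(rel)-.085,0)*1000,np.diff(r)*5]
    r=least_squares(f,np.full(n,(xf-h)/n)).x
    return np.round(r,3)
E
python3 - <<'E'
from h import *
from sim import *
print(S0+.03); x=sedge(np.load("s1.npy"))-S0+.0136;print("x at .85:",x)
up=[.02,.02,.02,.01,.01,.01,.015,.015,'p']
Ms=np.arange(1.5,2.6,.02);X=[sim(.0137,0,.0152,up,M)[-1][1] for M in Ms]
M=np.interp(-x,-np.array(X),Ms);print("M",M)
for M in (M,M+.15):
  o=sim(.0137,0,.0152,up+['p'],M)[-1];print(np.round(o,4))
  for n in(12,15):
    r=plan(o[1],o[2],o[3],n,M);print(n,r)
    for q in sim(o[1],o[2],o[3],list(r),M):print(np.round(q,3),round(q[3]-q[1],3))
E
```

```text
0.016302788743283725
x at .85: 0.06222137178611015
M 2.061541203645149
[0.9    0.0697 0.1546 0.1352]
12 [ 0.036  0.019  0.021 -0.119 -0.006  0.019  0.016  0.014  0.011  0.008
  0.005  0.125]
[0.1   0.086 0.177 0.171] 0.085
[0.2   0.105 0.202 0.19 ] 0.085
[0.3   0.127 0.228 0.211] 0.084
[0.4   0.15  0.23  0.092] -0.058
[0.5   0.172 0.207 0.086] -0.086
[0.6   0.191 0.179 0.105] -0.086
[0.7   0.208 0.151 0.121] -0.086
[0.8   0.221 0.123 0.135] -0.086
[0.9   0.232 0.096 0.146] -0.086
[1.    0.24  0.068 0.154] -0.086
[1.1   0.246 0.04  0.159] -0.087
[1.2   0.249 0.032 0.284] 0.035
15 [ 0.036  0.005 -0.029 -0.022  0.025  0.035 -0.006 -0.024  0.002  0.014
  0.011  0.008  0.006  0.003  0.09 ]
[0.1   0.086 0.177 0.171] 0.085
[0.2   0.105 0.2   0.176] 0.071
[0.3   0.126 0.213 0.147] 0.021
[0.4   0.147 0.212 0.125] -0.022
[0.5   0.168 0.205 0.15 ] -0.018
[0.6   0.188 0.2   0.185] -0.003
[0.7   0.208 0.194 0.179] -0.029
[0.8   0.227 0.177 0.155] -0.072
[0.9   0.243 0.152 0.157] -0.086
[1.    0.257 0.124 0.171] -0.086
[1.1   0.268 0.096 0.182] -0.086
[1.2   0.276 0.069 0.19 ] -0.086
[1.3   0.282 
[... 510 characters left out ...]

[1.    0.234 0.076 0.148] -0.086
[1.1   0.241 0.05  0.154] -0.086
[1.2   0.245 0.043 0.284] 0.039
15 [ 0.032  0.018 -0.006 -0.044 -0.001  0.032 -0.007 -0.021  0.016  0.013
  0.011  0.008  0.006  0.003  0.095]
[0.1   0.082 0.168 0.167] 0.085
[0.2   0.1   0.192 0.185] 0.085
[0.3   0.12  0.212 0.179] 0.059
[0.4   0.142 0.218 0.135] -0.007
[0.5   0.164 0.212 0.134] -0.029
[0.6   0.184 0.204 0.166] -0.018
[0.7   0.204 0.193 0.159] -0.045
[0.8   0.223 0.174 0.138] -0.084
[0.9   0.239 0.148 0.154] -0.085
[1.    0.252 0.123 0.167] -0.085
[1.1   0.263 0.097 0.178] -0.085
[1.2   0.272 0.072 0.186] -0.085
[1.3   0.278 0.046 0.192] -0.085
[1.4   0.281 0.021 0.195] -0.086
[1.5   0.282 0.009 0.29 ] 0.008
```

```bash
python3 - <<'E'
from sim import *
M=2.06
o=sim(.0137,0,.0152,[.02,.02,.02,.01,.01,.01,.015,.015,'p','p'],M)[-1]
for n in(18,20):
    r=plan(o[1],o[2],o[3],n,M,vr=.195);print(n,r)
    print([tuple(np.round([q[1],q[2],q[3]-q[1]],3).tolist()) for q in sim(o[1],o[2],o[3],list(r),M)])
E
```

```text
18 [-0.006  0.01   0.01   0.007  0.004  0.002  0.003  0.005  0.007  0.008
  0.008  0.009  0.01   0.011  0.013  0.015  0.018  0.023]
[(0.086, 0.171, 0.043), (0.104, 0.182, 0.035), (0.122, 0.19, 0.027), (0.142, 0.196, 0.015), (0.161, 0.197, -0.001), (0.181, 0.192, -0.019), (0.2, 0.183, -0.034), (0.217, 0.169, -0.047), (0.233, 0.152, -0.056), (0.248, 0.133, -0.062), (0.26, 0.112, -0.067), (0.27, 0.09, -0.068), (0.278, 0.068, -0.066), (0.284, 0.048, -0.06), (0.287, 0.03, -0.051), (0.29, 0.015, -0.039), (0.291, 0.005, -0.021), (0.291, 0.002, 0.001)]
20 [-0.005  0.011  0.01   0.006  0.001 -0.001  0.001  0.005  0.009  0.011
  0.012  0.012  0.012  0.012  0.012  0.011  0.01   0.01   0.009  0.008]
[(0.086, 0.171, 0.044), (0.104, 0.182, 0.037), (0.122, 0.192, 0.029), (0.142, 0.197, 0.015), (0.162, 0.198, -0.004), (0.181, 0.193, -0.024), (0.2, 0.181, -0.042), (0.217, 0.165, -0.054), (0.233, 0.146, -0.061), (0.247, 0.126, -0.063), (0.258, 0.105, -0.063), (0.268, 0.085, -0.06), (0.275, 0.066, -0.056), (0.281, 0.049, -0.05), (0.285, 0.034, -0.042), (0.288, 0.022, -0.034), (0.29, 0.012, -0.025), (0.29, 0.005, -0.016), (0.291, 0.001, -0.007), (0.291, -0.001, 0.001)]
```

```bash
python3 -m pendant '[[0,0,0,0,0,0,0],[-0.02,1.2,0,0,0,0,0],[-0.02,1,0,0,0,0,0],[-0.01,0.7,0,0,0,0,0],[-0.01,0.3,0,0,0,0,0]]'; python3 - <<'E'
from h import *
from sim import *
t,x,h,im=scar();np.save("s2.npy",im)
a=[.02,.02,.02,.01,.01,.01,.015,.015,'p','p',0,.012,.01,.007,.003]
for M in np.arange(1.9,2.3,.05): print(round(M,2),np.round(sim(.0137,0,.0152,a,M)[-1],4))
Ms=np.arange(1.7,2.5,.02);M=np.interp(-x,[-sim(.0137,0,.0152,a,m)[-1][1] for m in Ms],Ms)
o=sim(.0137,0,.0152,a+['p'],M)[-1];print("M",M,np.round(o,4))
for n in(13,15):
    r=plan(x+o[2]*.05,o[2],h,n,M);print(n,r)
    print([tuple(np.round([q[1],q[2],q[3]-q[1]],3).tolist()) for q in sim(x+o[2]*.05,o[2],h,list(r),M)])
E
```

```text
time: 4.45
tool_pos: [0.4411, 0.0158, 0.1485]
ee_rot: [3.142, -0.001, 0.02]
wrist_force: [4.9, 0.1, -3.4]
width: 0.0296
finger_force: 30.0
t 4.450 carriage 0.1607 handle 0.1680 rel 0.0073 w 0.0296
1.9 [1.4    0.1712 0.2093 0.1672]
1.95 [1.4    0.1688 0.2084 0.1672]
2.0 [1.4    0.1663 0.2074 0.1672]
2.05 [1.4    0.164  0.2063 0.1672]
2.1 [1.4    0.1617 0.2051 0.1672]
2.15 [1.4    0.1595 0.2038 0.1672]
2.2 [1.4    0.1573 0.2024 0.1672]
2.25 [1.4    0.1552 0.2011 0.1672]
M 2.121648709117304 [1.45   0.1709 0.2042 0.1672]
13 [-0.003 -0.006  0.001  0.007  0.01   0.013  0.014  0.015  0.015  0.015
  0.015  0.014  0.013]
[(0.191, 0.199, -0.026), (0.21, 0.186, -0.051), (0.228, 0.167, -0.068), (0.244, 0.144, -0.077), (0.257, 0.119, -0.08), (0.267, 0.095, -0.077), (0.276, 0.071, -0.072), (0.282, 0.05, -0.063), (0.286, 0.032, -0.052), (0.288, 0.018, -0.039), (0.29, 0.008, -0.026), (0.29, 0.001, -0.012), (0.29, -0.001, 0.001)]
15 [-0.004 -0.007  0.001  0.007  0.011  0.014  0.015  0.016  0.016  0.015
  0.013  0.011  0.009  0.005  0.001]
[(0.191, 0.198, -0.027), (0.21, 0.185, -0.053), (0.228, 0.166, -0.07), (0.243, 0.142, -0.078), (0.256, 0.117, -0.08), (0.267, 0.093, -0.077), (0.275, 0.07, -0.07), (0.281, 0.05, -0.06), (0.285, 0.033, -0.048), (0.287, 0.019, -0.035), (0.289, 0.01, -0.024), (0.289, 0.004, -0.013), (0.29, 0.0, -0.005), (0.29, -0.001, 0.0), (0.29, -0.001, 0.001)]
```

```bash
python3 -m pendant '[[0.01,-0.3,0,0,0,0,0],[0.01,-0.6,0,0,0,0,0],[0,0.1,0,0,0,0,0],[-0.01,0.7,0,0,0,0,0],[-0.02,1,0,0,0,0,0]]'; python3 - <<'E'
from h import *
from sim import *
t,x,h,im=scar();np.save("s3.npy",im)
a=[.02,.02,.02,.01,.01,.01,.015,.015,'p','p',0,.012,.01,.007,.003,'p',-.003,-.006,.001,.007,.01]
Ms=np.arange(1.7,2.5,.02)
for M in(2.06,2.12,2.18):print(M,np.round(sim(.0137,0,.0152,a,M)[-1],4))
M=2.12;o=sim(.0137,0,.0152,a+['p'],M)[-1];print(np.round(o,4))
for n in(8,11):
    r=plan(x+o[2]*.05,o[2],h,n,M);print(n,r)
    print([tuple(np.round([q[1],q[2],q[3]-q[1]],3).tolist()) for q in sim(x+o[2]*.05,o[2],h,list(r),M)])
E
```

```text
time: 5.0
tool_pos: [0.441, 0.0244, 0.1485]
ee_rot: [-3.141, -0.001, 0.018]
wrist_force: [4.8, 0.8, -4.4]
width: 0.0299
finger_force: 30.0
t 5.000 carriage 0.2553 handle 0.1765 rel -0.0788 w 0.0299
2.06 [1.95   0.2583 0.1127 0.1762]
2.12 [1.95   0.2565 0.1181 0.1762]
2.18 [1.95   0.2546 0.1231 0.1762]
[2.     0.2621 0.1051 0.1762]
8 [0.028 0.013 0.012 0.012 0.012 0.012 0.012 0.013]
[(0.27, 0.082, -0.065), (0.277, 0.062, -0.06), (0.282, 0.044, -0.053), (0.286, 0.029, -0.044), (0.288, 0.016, -0.035), (0.289, 0.007, -0.024), (0.29, 0.001, -0.012), (0.29, -0.001, 0.001)]
11 [ 0.027  0.014  0.013  0.013  0.013  0.012  0.01   0.008  0.006  0.002
 -0.002]
[(0.27, 0.082, -0.066), (0.277, 0.062, -0.06), (0.282, 0.044, -0.052), (0.286, 0.029, -0.042), (0.288, 0.018, -0.032), (0.29, 0.009, -0.021), (0.29, 0.003, -0.012), (0.29, 0.001, -0.004), (0.29, -0.0, 0.002), (0.29, 0.0, 0.004), (0.29, 0.001, 0.002)]
```

```bash
python3 -m pendant '[[-0.05,2.7,0,0,0,0,0],[-0.02,1.4,0,0,0,0,0],[-0.02,1.3,0,0,0,0,0],[-0.02,1.3,0,0,0,0,0],[-0.02,1.3,0,0,0,0,0]]'; python3 - <<'E'
from h import *
from sim import *
t,x,h,im=scar();t2,x2,h2,im=scar()
v=(x2-x)/.05;print(v)
M=2.14
a=[.02,.02,.02,.01,.01,.01,.015,.015,'p','p',0,.012,.01,.007,.003,'p',-.003,-.006,.001,.007,.01,'p',.027,.014,.013,.013,.013,'p','p']
o=sim(.0137,0,.0152,a,M)[-1];print(np.round(o,4))
for n in(6,8):
    r=plan(x2+o[2]*.05,o[2],h2,n,M);print(n,r)
    print([tuple(np.round([q[1],q[2],q[3]-q[1]],3).tolist()) for q in sim(x2+o[2]*.05,o[2],h2,list(r),M)])
E
```

```text
time: 5.55
tool_pos: [0.4397, 0.1048, 0.1485]
ee_rot: [3.141, -0.001, 0.019]
wrist_force: [5.7, 0.4, -3.8]
width: 0.0298
finger_force: 30.0
t 5.550 carriage 0.2878 handle 0.2569 rel -0.0309 w 0.0298
t 5.600 carriage 0.2884 handle 0.2585 rel -0.0299 w 0.0296
0.010785048285033572
[2.6    0.291  0.007  0.2562]
6 [ 0.032  0.002 -0.002 -0.002 -0.     0.003]
[(0.289, 0.002, 0.001), (0.289, 0.002, 0.003), (0.29, 0.002, 0.001), (0.29, 0.002, -0.001), (0.29, 0.001, -0.001), (0.29, 0.0, 0.002)]
8 [ 0.03   0.004  0.    -0.001 -0.001 -0.001  0.     0.002]
[(0.289, 0.002, -0.001), (0.289, 0.002, 0.003), (0.289, 0.002, 0.003), (0.29, 0.002, 0.002), (0.29, 0.002, 0.001), (0.29, 0.001, -0.001), (0.29, 0.001, -0.001), (0.29, 0.0, 0.001)]
```

```bash
python3 -m pendant '[[-0.05,2.9,0,0,0,0,0],[-0.01,0.3,0,0,0,0,0],[0,0,0,0,0,0,0],[0,0,0,0,0,0,0]]'; python3 - <<'E'
from h import *
for _ in range(8): r=scar()
top=imaging.snapshot("top");s=r[3]
cv2.imwrite("pics/e1.png",np.hstack([cv2.resize(top[140:240,230:350,::-1],(480,400)),cv2.resize(s[190:270,260:356,::-1],(480,400))])[:, :800])
E
```

```text
time: 6.05
tool_pos: [0.4392, 0.1363, 0.1485]
ee_rot: [3.141, -0.001, 0.019]
wrist_force: [6.0, -1.0, -3.6]
width: 0.0296
finger_force: 30.0
t 6.050 carriage 0.2889 handle 0.2885 rel -0.0004 w 0.0296
t 6.100 carriage 0.2888 handle 0.2884 rel -0.0004 w 0.0298
t 6.150 carriage 0.2887 handle 0.2883 rel -0.0003 w 0.0297
t 6.200 carriage 0.2884 handle 0.2882 rel -0.0002 w 0.0299
t 6.250 carriage 0.2885 handle 0.2882 rel -0.0003 w 0.0300
t 6.300 carriage 0.2884 handle 0.2882 rel -0.0002 w 0.0298
t 6.350 carriage 0.2881 handle 0.2882 rel 0.0001 w 0.0298
t 6.400 carriage 0.2879 handle 0.2882 rel 0.0003 w 0.0298
```

View pics/e1.png

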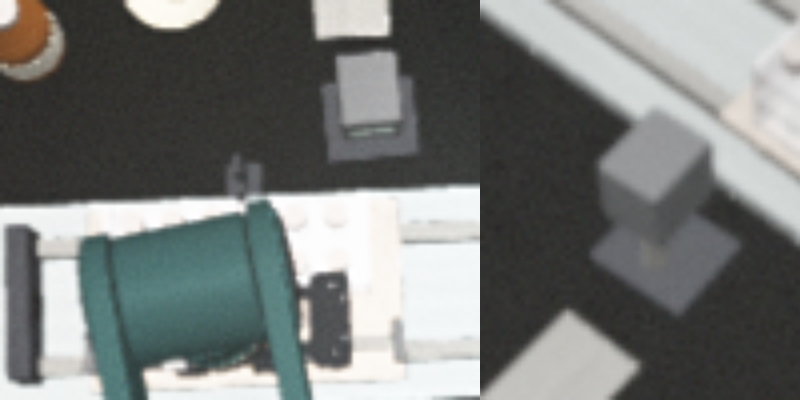

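The top view shows the tray with its front at about (251,235) and its rear at about (331,235), centred on the mark blade at (290,183) and clear of the stop. Holding.

```bash
Z='[0,0,0,0,0,0,0]'; python3 -m pendant '[[0,0.1,0,0,0,0,0],[0,0,0,0,0,0,0],[0,0,0,0,0,0,0],[0,0,0,0,0,0,0],[0,0,0,0,0,0,0],[0,0,0,0,0,0,0],[0,0,0,0,0,0,0],[0,0,0,0,0,0,0]]' >/dev/null; python3 - <<'E'
from h import *
scar()
im=imaging.snapshot("top"); p=prof(im,np.arange(-.07,-.02,.005)); q=p[:,0]-p[:,2]
print("rear",[ (round(y,3),round(float(a))) for y,a in zip(YS[120:180:3],q[120:180:3])])
E
python3 -m pendant '[[0,0,0,0,0,0,0],[0,0,0,0,0,0,0],[0,0,0,0,0,0,0],[0,0,0,0,0,0,0],[0,0,0,0,0,0,0],[0,0,0,0,0,0,0],[0,0,0,0,0,0,0],[0,0,0,0,0,0,0]]' >/dev/null
python3 -c "
from h import *
scar()"
python3 -m pendant '[[0,0,0,0,0,0,0],[0,0,0,0,0,0,0],[0,0,0,0,0,0,0],[0,0,0,0,0,0,0],[0,0,0,0,0,0,0],[0,0,0,0,0,0,0],[0,0,0,0,0,0,0],[0,0,0,0,0,0,0]]' >/dev/null
python3 -c "
from h import *
scar()"
python3 -m pendant '[[0,0,0,0,0,0,0],[0,0,0,0,0,0,0],[0,0,0,0,0,0,0],[0,0,0,0,0,0,0],[0,0,0,0,0,0,0],[0,0,0,0,0,0,0],[0,0,0,0,0,0,0],[0,0,0,0,0,0,0]]'
python3 -c "
from h import *
scar();scar()"
```

```text
t 7.300 carriage 0.2844 handle 0.2892 rel 0.0048 w 0.0298
rear [(np.float64(-0.03), -1), (np.float64(-0.027), -1), (np.float64(-0.024), -1), (np.float64(-0.021), -1), (np.float64(-0.018), -1), (np.float64(-0.015), -1), (np.float64(-0.012), -1), (np.float64(-0.009), -1), (np.float64(-0.006), -1), (np.float64(-0.003), 2), (np.float64(0.0), 4), (np.float64(0.003), 7), (np.float64(0.006), 11), (np.float64(0.009), 9), (np.float64(0.012), 8), (np.float64(0.015), 8), (np.float64(0.018), 8), (np.float64(0.021), 8), (np.float64(0.024), 8), (np.float64(0.027), 8)]
t 8.200 carriage 0.2856 handle 0.2892 rel 0.0036 w 0.0299
t 9.050 carriage 0.2877 handle 0.2892 rel 0.0015 w 0.0301
time: 9.9
tool_pos: [0.4392, 0.137, 0.1485]
ee_rot: [3.141, -0.001, 0.019]
wrist_force: [6.2, 0.1, -3.0]
width: 0.0299
finger_force: 30.0
t 9.900 carriage 0.2877 handle 0.2892 rel 0.0014 w 0.0299
t 9.950 carriage 0.2877 handle 0.2892 rel 0.0015 w 0.0302
```

Held still for well over 3 s with the spring relaxed. I'll ease the small side load, then open gently.

```bash
python3 -m pendant '[[0.05,0,0,0,0,0,0],[0,0,0,0,0,0,0],[0,0,0,0,0,0,0],[0,0,0,0,0,0,0]]'; python3 -m pendant '[[0,0,0,0,0,0,0.34],[0,0,0,0,0,0,0.36],[0,0,0,0,0,0,0.4],[0,0,0,0,0,0,0.45],[0,0,0,0,0,0,0.5],[0,0,0,0,0,0,0.6],[0,0,0,0,0,0,0.7],[0,0,0,0,0,0,0.8]]'
python3 -c "
from h import *
scar();scar()"
```

```text
time: 10.4
tool_pos: [0.4392, 0.137, 0.1485]
ee_rot: [3.141, -0.0, 0.019]
wrist_force: [5.1, 0.7, -3.1]
width: 0.0296
finger_force: 30.0
time: 11.2
tool_pos: [0.4391, 0.1371, 0.1485]
ee_rot: [3.142, 0.0, 0.019]
wrist_force: [0.5, -0.0, -0.1]
width: 0.0679
finger_force: 0.0
t 11.200 carriage 0.2863 handle 0.2892 rel 0.0029 w 0.0679
t 11.250 carriage 0.2861 handle 0.2892 rel 0.0031 w 0.0716
```

```bash
python3 -m pendant '[[0,0,0,0,0,0,1],[0,0,0,0,0,0,1],[0,0,0,0,0,0,1],[0,0,2,0,0,0,1],[0,0,3,0,0,0,1],[0,0,3,0,0,0,1],[0,0,2,0,0,0,1],[0,0,0,0,0,0,1]]'
python3 -c "
from h import *
scar()"
python3 -m pendant '[[-2,0,1,0,0,0,1],[-4,0,0,0,0,0,1],[-4,0,0,0,0,0,1],[-2,0,0,0,0,0,1],[0,0,0,0,0,0,1],[0,0,0,0,0,0,1],[0,0,0,0,0,0,1],[0,0,0,0,0,0,1]]'
python3 - <<'E'
from h import *
r=scar();r=scar();s=r[3]
top=imaging.snapshot("top")
cv2.imwrite("pics/f.png",np.hstack([cv2.resize(top[150:250,215:315,::-1],(400,400)),cv2.resize(s[190:290,290:390,::-1],(400,400))]))
E
```

```text
time: 12.1
tool_pos: [0.4408, 0.1374, 0.2521]
ee_rot: [-3.141, -0.007, 0.019]
wrist_force: [-0.1, 1.8, -0.1]
width: 0.0941
finger_force: 0.0
t 12.100 carriage 0.2862 handle 0.2895 rel 0.0033 w 0.0941
time: 12.95
tool_pos: [0.3198, 0.137, 0.2578]
ee_rot: [3.141, 0.002, 0.018]
wrist_force: [0.6, 0.4, 0.2]
width: 0.094
finger_force: 0.0
t 12.950 carriage 0.2861 handle 0.2913 rel 0.0051 w 0.0940
t 13.000 carriage 0.2861 handle 0.2913 rel 0.0052 w 0.0937
```

View pics/f.png

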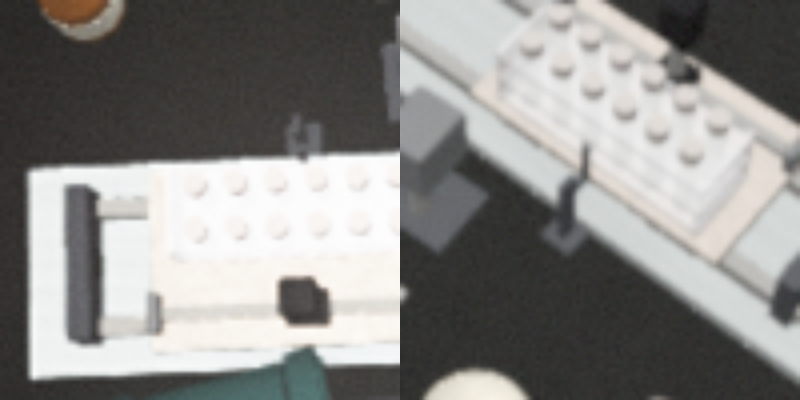

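The index finger (585,155) stands right at the mark blade (572,195). The carriage is at rest, the handle is free and the arm is clear, so I'm handing in.

```bash
python3 -c "
from bench import robot
print(robot.close_job())"
```

```text
the job is handed in; nothing more can be done
None
```

The carriage passed the reader at an estimated 0.20 m/s, was braked and held at the mark for over 3 s, and the handle was then let go; it rests about 4 mm short of the mark by the camera, and the job is handed in (no verdict was shown).

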